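# Tip the terminal block onto its base and seat it against the batten

## Robot

A 7-joint arm with a two-finger parallel gripper is mounted at the origin on the work surface. World frame = base frame: x ahead of the robot, y to its left, z up, the work surface at z = 0. Lengths are in m, angles in rad, forces in N, time in s.
With the tool pointing down it reaches from about 0.4 to 0.85 m from the base axis. Payload 4.5 kg.
Tool frame: the origin (TCP) lies between the finger pads; the fingertips stand 11 mm ahead of it and the grasp point (between the pads) lies 8 mm behind it (r.tip_reach is the distance from the TCP to the fingertips, in m); x points along the fingers, y is the direction in which the jaws open and shut, and the axes are right-handed (so a half turn about x gives the same grasp; the last joint's range is limited). The gripper opens to 88 mm and grips with 3 to 60 N. Pads are 18 mm wide; open, the fingers measure 123 mm over their backs; the gripper's body (75 mm by 187 mm) begins 45 mm behind the grasp point.
Start: joints at [1.159, 0.689, -0.195, 1.565, 0.157, 0.902, -0.215], TCP at [0.27, -0.564, 0.25] pointing down, gripper open.
Joint ranges: [-3.01, 3.01], [-0.46, 2.08], [-1.47, 1.51], [0.13, 2.56], [-1, 4.14], [0.04, 2.09], [-2.66, 2.66]. Speed limits (rad/s): [2.57, 2.57, 3.14, 3.14, 3.14, 3.14, 3.14].

## Interface

Orientations are given as a unit quaternion [x, y, z, w].
In Python, from plant import r gives the robot as it stands.
- The arm moves only by the tool drive_tool, never from a script. Its argument "deltas" is a list of rows, each a list of 3 entries, a list of its own where there are three numbers: the turn, a rotation vector about the tool's x, y, z in degrees, then the shift along the tool's x, y, z in cm, then the finger opening in cm, from 0 to 8.81. A call has 1 to 12 rows; each row shifts and turns the commanded pose from where the row before left it, along the tool's axes as they then stand; what a row does not reach is not made up. A row lasts 1/12 s, in which the tool goes at most 41.7 mm and 7.16 degrees, less where a joint would pass 70% of its speed; a pose out of reach is approached as far as the arm can. A call is refused whole if a number of a shift passes 4.17 or a number of a turn 7.16, either way. A call with a gripper value outside its range is refused whole. The fingers move at their own pace and stop on an object; "force" is the grip in N (left out, the last holds). Time passes only in rows, so rows that do not move let the fingers close. It gives the time, the measured TCP pose, the force and the opening at its end, in the units of the state.
- r.get_state(): the state, without advancing time (a new reading comes with each control period).
- r.snapshot(name): name is "scene" or "top" or "wrist"; returns a dict with "color" (400x640x3 uint8, red, green, blue), "fov_y" (degrees; the focal length in pixels is half the picture's height over the tangent of half this angle, whatever the lens; pixels are square), "cx", "cy" (the principal point, pixels), "extrinsics" (4x4, takes a point from world to camera coordinates); the wrist camera has in their place "tool_from_camera" (4x4, takes a point from camera to tool coordinates, whose origin is the TCP and whose axes are the tool frame's). Camera axes: x right, y up, looking along -z (the intrinsics and any distortion apply to the point x, -y, -z); pixel columns grow to the right and rows downward; lengths in m; the calibration is good to about 2 mm. A picture is of the moment at which its call begins: read the wrist's pose just before it. There is no depth.
- r.finish_job(): hands the job in, once; it reports no verdict.
The state is a dict: "clock": time; "q": joint angles; "qd": joint speeds; "joint_torque": joint torques, N m; "tool_pos": TCP position; "eef_rot": TCP orientation; "contact_force": force on the tool from outside, world axes, zero at the start; "moment": the same for the moment, N m; "opening": opening from 0.0 (shut) to 1.0 (fully open).
Only numpy, scipy, OpenCV 4.12 (cv2) and the standard library are available. Lean on these libraries where they do the work, as an engineer would, in place of code of your own. Each camera call takes 0.05 s, during which the arm holds its last target. There are 200 camera calls.

## Task

The black terminal block has been left standing on its end: push it over so that it comes down on its flat mounting base with the brass terminals on top, never onto the terminals. Then push it along the bench until one long side lies flush along the teak batten, the whole length of the block within the batten's length, ready to be screwed down. Only push it, never lift it, leave the brass weight, the lamp and the tuning fork where they are, and finish clear of everything.

Things in the scene. Friction and masses are not known exactly. Their poses are not given: they have to be found in the camera images.
- block: Loose black ebonite bar, 110 mm long (its z axis), 50 mm wide (y), 35 mm thick (x), 0.22 to 0.45 kg, friction about 1; at the start it stands upright on one 50 x 35 mm end. Origin: centre of that end. The +x face carries six brass terminals; the -x face is the flat mounting base; the 110 x 35 mm faces (+y, -y) are its long sides.
- block_center (a point): Middle of the black bar, 55 mm along z from the block's origin: 55 mm above the bench while standing, 17.5 mm when lying on its base. Pushed lightly near the top the block tips about its bottom edge, and past about 20 degrees of lean falls by itself; its middle then lies about 73 mm from where its origin stood.
- terminals (a point): Centre of the block's terminal face (17.5 mm from the middle along the block's +x). The six round terminals, 12 mm across, stick out 14 mm, in two columns at the block's y = -13 and +13 mm, 20, 45 and 70 mm from the end it starts on; the last 34 mm of the face, at the top at the start, is bare. Lying on its base the block is 49 mm high over the terminals.
- batten: Dark teak stop strip screwed to the bench, 300 mm long (its y axis), 20 mm wide (x, away from the robot), 25 mm high. Origin: centre of its underside. The block goes against its robot-side face, at x = -10 mm. The block starts 100 to 150 mm on the robot's side of it, base facing along the batten's +y within 0.35 rad.
- weight: Loose brass pendulum weight, a cylinder 56 mm across and 75 mm high with a small stem on top, standing to one side of the work. Origin at the centre of its underside. To be left alone.
- lamp: Loose amber glass bulb in a white porcelain foot 72 mm across, 121 mm high in all, standing to the other side of the work. Origin at the centre of its underside. To be left alone.
- fork: Loose nickel-plated tuning fork lying flat beyond the batten, 182 mm long (85 mm of it on the stem's side of the origin, along -y, and 97 mm on the tines' side, along +y), 34 mm wide, 12 mm thick. Origin on the bench under it. To be left alone.
There are look-alikes about, which are no part of the job. What is shaped like the block but turquoise is not meant.

How it is judged:
By the outcome, as a careful person would: the job done as asked, in the order asked, and still so for the second after the job is handed in, with the robot touching nothing.
It also fails if it takes over 45 s, if anything falls off the work surface, if the arm or the gripper's body presses on something with over 40 N, if the wrist force passes 120 N, or if a joint passes its speed limit or range.

## Working session

There is one attempt and no reset: what is moved stays moved. The work goes in short steps, Python scripts to look and compute and a tool call to move; the robot and the scene stay as the last step left them, time stands still between calls to the robot, and variables do not carry over. Pictures are saved under pics/ and viewed, about 8 in all and at most 12, crops included, and the job is handed in when it is done.

Besides the shell and the picture viewer there is one more tool, called after "Request:" in YAML: its name, and indented under it one key for each argument. drive_tool: Moves the arm, as the interface text tells. Its arguments: {"type":"object","properties":{"deltas":{"type":"array","items":{"type":"array"}},"force":{"type":"number"}},"required":["deltas"]}

```bash
mkdir -p pics; ls
cat > h.py <<'E'
import numpy as np, cv2
from plant import r
from scipy.spatial.transform import Rotation as R
def snap(n,f=None):
    s=r.snapshot(n)
    if f: cv2.imwrite('pics/'+f,s['color'][:,:,::-1])
    return s
def ray(s,u,v):
    h=s['color'].shape[0]; f=h/2/np.tan(np.radians(s['fov_y'])/2)
    d=np.array([(u-s['cx'])/f,-(v-s['cy'])/f,-1.])
    E=np.array(s['extrinsics']); Rm=E[:3,:3]; 
    return -Rm.T@E[:3,3], Rm.T@d
def onz(s,u,v,z=0):
    c,d=ray(s,u,v); return c+d*(z-c[2])/d[2]
def proj(s,p):
    h=s['color'].shape[0]; f=h/2/np.tan(np.radians(s['fov_y'])/2)
    E=np.array(s['extrinsics']); c=E[:3,:3]@np.array(p)+E[:3,3]
    return s['cx']+f*c[0]/-c[2], s['cy']-f*c[1]/-c[2]
E
python3 - <<'E'
from h import *
a=snap('scene','s0.png');b=snap('top','t0.png')
for s in(a,b):print({k:v for k,v in s.items() if k!='color'})
print(r.get_state())
E
```

```text
pics
{'fov_y': 44.39552775082143, 'cx': 315.92830228418694, 'cy': 201.8199538694526, 'extrinsics': array([[ 0.81326291,  0.58166955,  0.01624728, -0.45076633],
       [-0.41278502,  0.55700694,  0.72066067,  0.23182441],
       [ 0.41013652, -0.59279323,  0.69309756, -1.73940976],
       [ 0.        ,  0.        ,  0.        ,  1.        ]])}
{'fov_y': 56.61797533024482, 'cx': 321.0513930540868, 'cy': 199.1673974719312, 'extrinsics': array([[-0.01379655, -0.99967081, -0.0216317 , -0.02936827],
       [ 0.98086072, -0.01773275,  0.19390152, -0.58696651],
       [-0.19422128, -0.01854251,  0.98078248, -0.98473247],
       [ 0.        ,  0.        ,  0.        ,  1.        ]])}
{'clock': 0.1, 'q': array([ 1.15882834,  0.68986876, -0.19452695,  1.56624776,  0.15728483,
        0.90251206, -0.21507771]), 'qd': array([ 0.00052849, -0.00264872, -0.00015807, -0.00284261,  0.00092529,
        0.00205384, -0.00243412]), 'joint_torque': array([-2.52886515e-03, -5.28493917e+01, -1.27111450e+00, -1.53834432e+01,
       -5.25331171e-02,  2.03363350e-03,  2.40971940e-05]), 'tool_pos': array([ 0.26919627, -0.56343765,  0.2490079 ]), 'eef_rot': array([-0.68944192, -0.15689184,  0.6897743 , -0.15577615]), 'contact_force': array([0.42822835, 0.30173819, 0.36851082]), 'moment': array([-0.01250456, -0.01151928, -0.03666992]), 'opening': 1.0016377989008383}
```

View pics/t0.png

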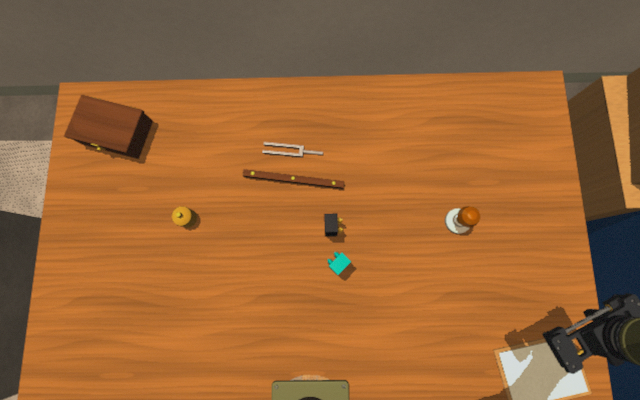

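View pics/s0.png

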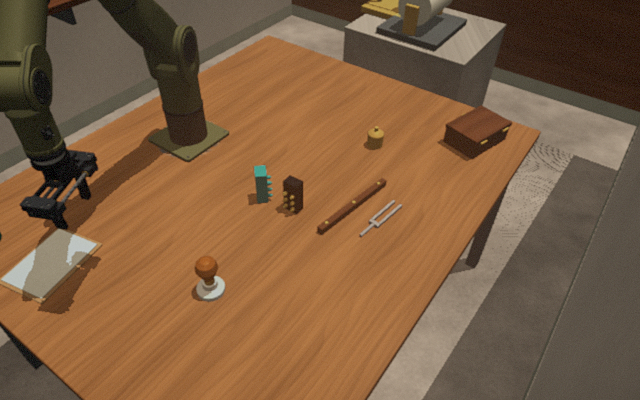

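Candidates: black bar at top (331,225) / scene (293,195), and the turquoise look-alike at top (340,263) / scene (262,184). The black one has terminals to the right (-y), so it is the one I want. The lamp is at (460,220), weight (181,216), fork (292,151) and batten (293,179). Next I'll take a close crop.

Run:
```python
from h import *
t=cv2.imread('pics/t0.png');s=cv2.imread('pics/s0.png')
a=cv2.resize(t[165:285,235:355],(480,480)[:2],interpolation=cv2.INTER_CUBIC)
b=cv2.resize(s[150:230,240:300],(300,400),interpolation=cv2.INTER_CUBIC)
o=np.zeros((480,790,3),np.uint8);o[:,:480]=a;o[:400,485:785]=b
cv2.imwrite('pics/c0.png',o)
S=snap('top')
for n,p,z in[('bat L',(244,174),.025),('batR',(344,185),.025),('block',(331,225),.11),('tq',(340,263),.11),('lamp foot',(459,221),.02),('weight',(181,216),.075)]:print(n,onz(S,*p,z).round(3))
```

```text
bat L [0.672 0.188 0.025]
batR [ 0.634 -0.106  0.025]
block [ 0.506 -0.065  0.11 ]
tq [ 0.408 -0.086  0.11 ]
lamp foot [ 0.523 -0.431  0.02 ]
weight [0.543 0.348 0.075]
```

View pics/c0.png

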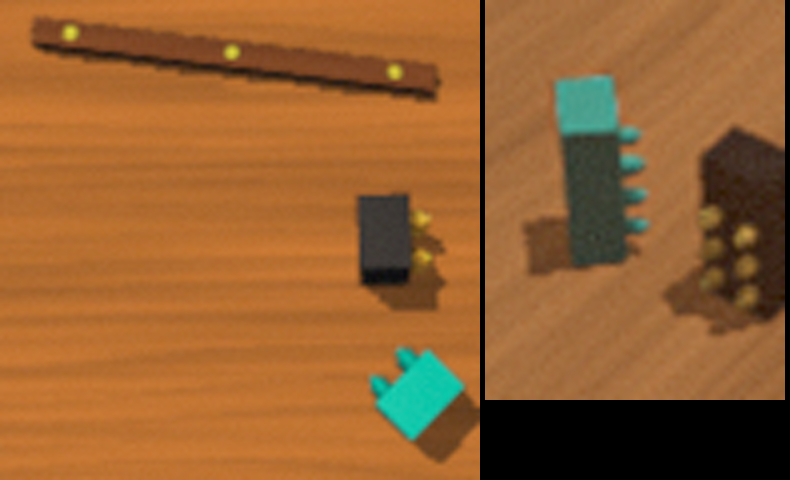

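Run:
```python
from h import *
S=snap('top')
f=lambda p,z:onz(S,235+p[0]/4,165+p[1]/4,z).round(4)
for p in[(358,196),(408,194),(411,268),(361,270)]:print('blk',f(p,.11))
for p in[(70,33),(231,52),(395,72),(34,19),(437,66)]:print('bat',f(p,.025))
for p in[(428,350),(464,385),(412,440),(376,402)]:print('tq',f(p,.11))
W=R.from_quat(r.get_state()['eef_rot']).as_matrix();print(W.round(3))
```

```text
blk [ 0.5359 -0.0483  0.11  ]
blk [ 0.5367 -0.0813  0.11  ]
blk [ 0.4877 -0.0821  0.11  ]
blk [ 0.487  -0.0495  0.11  ]
bat [0.6743 0.1629 0.025 ]
bat [0.6576 0.044  0.025 ]
bat [ 0.6402 -0.0758  0.025 ]
bat [0.6855 0.1898 0.025 ]
bat [ 0.6441 -0.1065  0.025 ]
tq [ 0.4345 -0.0919  0.11  ]
tq [ 0.4119 -0.1145  0.11  ]
tq [ 0.3777 -0.0803  0.11  ]
tq [ 0.4019 -0.0577  0.11  ]
[[-0.001  0.431 -0.902]
 [ 0.001 -0.902 -0.431]
 [-1.    -0.001  0.   ]]
```

Block: centre (0.512,-0.065), base facing +y (yaw off by about 0.02). Its measured top is 49x33 mm, which agrees with the 50x35 given. Batten: centre (0.658,0.044), axis direction (0.141,0.990). I'll tip the block with the closed fingers from its -y side, on the bare strip above z=97 mm.

Request:
drive_tool:
  deltas:
    - [[6,0,0],[0,0,0],0]
    - [[6,0,0],[0,0,0],0]
    - [[6,0,0],[0,0,0],0]
    - [[6,0,0],[0,0,0],0]
    - [[0,0,0],[0,-3.1,-1.9],0]
    - [[0,0,0],[0,-3.1,-1.9],0]
    - [[0,0,0],[0,-3.1,-1.9],0]
    - [[0,0,0],[0,-3.1,-1.9],0]
    - [[0,0,0],[0,-3.1,-1.9],0]
    - [[0,0,0],[0,-3.1,-1.9],0]
    - [[0,0,0],[0,-3.1,-1.9],0]
    - [[0,0,0],[0,-3.1,-1.9],0]

```text
clock: 1.2
tool_pos: [0.4153, -0.3103, 0.2497]
eef_rot: [0.707, 0.009, -0.707, 0.009]
contact_force: [0.9, -0.1, -1.1]
opening: 0.12
```

Request:
drive_tool:
  deltas:
    - [[0,0,0],[0,-3.1,-1.9],0]
    - [[0,0,0],[0,-3.1,-1.9],0]
    - [[0,0,0],[0,-3.1,-1.9],0]
    - [[0,0,0],[0,-2.0,-1.6],0]
    - [[0,0,0],[0,0,0],0]
    - [[0,0,0],[0,0,0],0]

```text
clock: 1.7
tool_pos: [0.4856, -0.1953, 0.2496]
eef_rot: [0.707, 0.011, -0.707, 0.011]
contact_force: [-1.0, -1.1, -0.2]
opening: 0.007
```

Run:
```python
from h import *
print(r.get_state()['tool_pos'],r.get_state()['contact_force'],r.get_state()['opening']);snap('wrist','w0.png')
```

```text
[ 0.48560968 -0.19528071  0.24960287] [-0.95363295 -1.14199908 -0.18348192] 0.007184688806270002
```

View pics/w0.png

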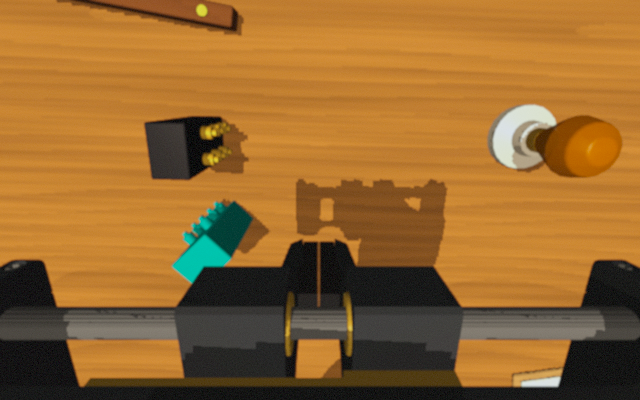

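Wrist view: the black block is standing at (180,148) with its two terminal columns toward -y. The fingers are shut and nothing is close to them. Next I line up and descend to tip height 97 mm.

Request:
drive_tool:
  deltas:
    - [[0,0,0],[0,-2.9,-1.4],0]
    - [[0,0,0],[0,-2.8,-1.4],0]
    - [[0,0,0],[3.5,0,0],0]
    - [[0,0,0],[3.5,0,0],0]
    - [[0,0,0],[3.5,0,0],0]
    - [[0,0,0],[3.5,0,0],0]
    - [[0,0,0],[0,0,0],0]
    - [[0,0,0],[0,0,0],0]
    - [[0,0,0],[0,0,0],0]

```text
clock: 2.5
tool_pos: [0.5117, -0.1407, 0.1112]
eef_rot: [0.708, 0.008, -0.706, 0.009]
contact_force: [0.2, -0.3, 0.7]
opening: 0.002
```

Request:
drive_tool:
  deltas:
    - [[0,0,0],[0.3,-1.5,0],0]
    - [[0,0,0],[0,-1.0,0],0]
    - [[0,0,0],[0,-0.5,0],0]
    - [[0,0,0],[0,-0.4,0],0]
    - [[0,0,0],[0,-0.4,0],0]
    - [[0,0,0],[0,-0.4,0],0]
    - [[0,0,0],[0,-0.4,0],0]

```text
clock: 3.08
tool_pos: [0.5101, -0.0934, 0.1071]
eef_rot: [0.707, 0.009, -0.707, 0.01]
contact_force: [0.8, -0.2, 0.4]
opening: 0.011
```

Run:
```python
from h import *
print(r.get_state()['tool_pos'],r.get_state()['contact_force']);s=snap('scene')['color'][100:250,220:380,::-1];cv2.imwrite('pics/s1.png',cv2.resize(s,None,fx=4,fy=4,interpolation=cv2.INTER_CUBIC))
```

```text
[ 0.51009272 -0.09343136  0.10705831] [ 0.8225883  -0.24387654  0.37049379]
```

View pics/s1.png

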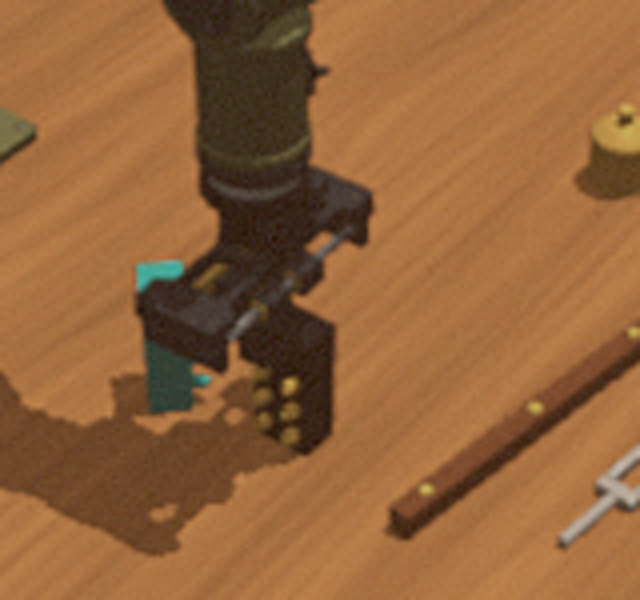

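The block still stands at crop (290,390), with the fingers at its upper terminal side. I'll keep pushing gently.

Request:
drive_tool:
  deltas:
    - [[0,0,0],[0,-0.4,0],0]
    - [[0,0,0],[0,-0.4,0],0]
    - [[0,0,0],[0,-0.4,0],0]
    - [[0,0,0],[0,-0.4,0],0]
    - [[0,0,0],[0,-0.4,0],0]
    - [[0,0,0],[0,-0.4,0],0]

```text
clock: 3.63
tool_pos: [0.5092, -0.0688, 0.1067]
eef_rot: [-0.707, -0.01, 0.707, -0.01]
contact_force: [-0.1, 0.4, 0.1]
opening: 0.005
```

Run:
```python
from h import *
print(r.get_state()['tool_pos'],r.get_state()['contact_force']);a=snap('scene')['color'][150:230,250:350,::-1];b=snap('top')['color'][160:240,270:370,::-1];cv2.imwrite('pics/s2.png',np.hstack([cv2.resize(s,None,fx=4,fy=4,interpolation=cv2.INTER_CUBIC)for s in(a,b)]))
```

```text
[ 0.50923138 -0.06878353  0.10666355] [-0.08627017  0.35166042  0.08616968]
```

View pics/s2.png

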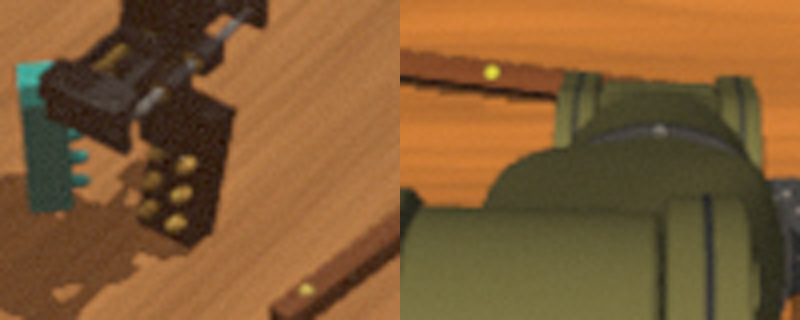

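The block (left crop, 190,170) is now leaning toward its base side, as wanted. I keep going.

Request:
drive_tool:
  deltas:
    - [[0,0,0],[0,-0.4,0],0]
    - [[0,0,0],[0,-0.4,0],0]
    - [[0,0,0],[0,-0.4,0],0]
    - [[0,0,0],[0,-0.4,0],0]
    - [[0,0,0],[0,-0.4,0],0]
    - [[0,0,0],[0,-0.4,0],0]
    - [[0,0,0],[0,0,0],0]
    - [[0,0,0],[0,0,0],0]
    - [[0,0,0],[0,0,0],0]
    - [[0,0,0],[0,0,0],0]

```text
clock: 4.57
tool_pos: [0.5087, -0.0457, 0.1067]
eef_rot: [0.707, 0.009, -0.707, 0.009]
contact_force: [0.0, 0.2, -0.5]
opening: 0.005
```

Run:
```python
from h import *
print(r.get_state()['tool_pos'],r.get_state()['contact_force']);s=snap('scene')['color'][140:240,240:390,::-1];cv2.imwrite('pics/s3.png',cv2.resize(s,None,fx=5,fy=5,interpolation=cv2.INTER_CUBIC))
```

```text
[ 0.50865439 -0.04567455  0.10673315] [ 0.03385073  0.18960556 -0.48174675]
```

View pics/s3.png

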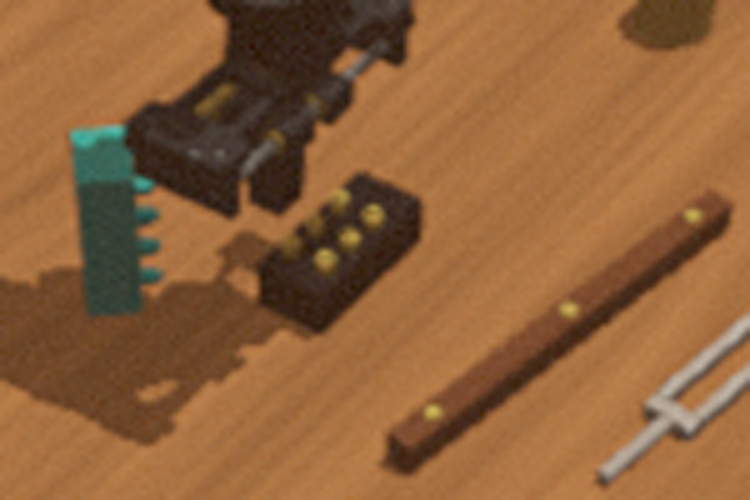

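The block lies on its base with the six brass terminals up. I'll measure it from this view: bottom near corner (320,332), right top corner (420,205), far top corner (363,174).

Run:
```python
from h import *
S=snap('scene')
f=lambda u,v,z:onz(S,240+u/5,140+v/5,z).round(4)
for n,a in dict(A_foot_plusx_bottom=(320,332,0),A_top=(320,298,.035),top_plusx=(420,204,.035),top_robot=(363,174,.035),foot_robot=(262,262,.035),bot_plusx=(419,240,0)).items():print(n,f(*a))
```

```text
A_foot_plusx_bottom [ 0.5393 -0.0416  0.    ]
A_top [ 0.5433 -0.0469  0.035 ]
top_plusx [0.5428 0.0583 0.035 ]
top_robot [0.4975 0.0603 0.035 ]
foot_robot [ 0.4962 -0.0425  0.035 ]
bot_plusx [0.5401 0.0628 0.    ]
```

Block on its base: x 0.490–0.540, y -0.046–0.062, so its centre is about (0.515,0.008), as predicted (73 mm from where its origin stood). To stay clear of the turquoise block, I'll turn the hand so its long body lies across the batten, then push with the back of a closed finger at mid-length.

Request:
drive_tool:
  deltas:
    - [[0,0,0],[-3,0,0],0]
    - [[-6.75,0,0],[-3,0,0],0]
    - [[-6.75,0,0],[0,0,0],0]
    - [[-6.75,0,0],[0,0,0],0]
    - [[-6.75,0,0],[0,0,0],0]
    - [[-6.75,0,0],[0,0,0],0]
    - [[-6.75,0,0],[0,0,0],0]
    - [[-6.75,0,0],[0,0,0],0]
    - [[-6.75,0,0],[0,0,0],0]
    - [[-6.75,0,0],[0,0,0],0]
    - [[-6.75,0,0],[0,0,0],0]
    - [[-6.75,0,0],[0,0,0],0]

```text
clock: 5.67
tool_pos: [0.5085, -0.0457, 0.1667]
eef_rot: [-0.557, -0.436, 0.557, -0.436]
contact_force: [-0.6, 0.4, -0.3]
opening: 0.005
```

Request:
drive_tool:
  deltas:
    - [[-6.75,0,0],[0,0,0],0]
    - [[0,0,0],[0,-2.3,-1.8],0]
    - [[0,0,0],[0,-2.3,-1.8],0]
    - [[0,0,0],[0,-2.3,-1.8],0]
    - [[0,0,0],[0,0,0],0]
    - [[0,0,0],[0,0,0],0]
    - [[0,0,0],[0,0,0],0]

```text
clock: 6.25
tool_pos: [0.4479, 0.0167, 0.1668]
eef_rot: [0.532, 0.466, -0.531, 0.467]
contact_force: [-0.4, -0.1, -0.2]
opening: 0.007
```

Run:
```python
from h import *
s=r.get_state();print(s['tool_pos'],s['q'],R.from_quat(s['eef_rot']).as_matrix().round(3))
S=snap('wrist','w1.png');print(S['tool_from_camera'],S['fov_y'],S['cx'],S['cy'])
```

```text
[0.44789341 0.01672795 0.16683866] [ 0.06354395  0.62989695 -0.31925999  2.1611759   0.47692609  0.41621984
 -0.76945621] [[ 0.001  0.991 -0.13 ]
 [-0.001 -0.13  -0.991]
 [-1.     0.001  0.   ]]
[[ 2.63933407e-04  2.95417306e-01 -9.55368278e-01 -1.35307706e-01]
 [ 9.99999409e-01  9.29571408e-04  5.63703804e-04 -9.65298560e-04]
 [ 1.05461089e-03 -9.55367862e-01 -2.95416886e-01 -7.79587447e-02]
 [ 0.00000000e+00  0.00000000e+00  0.00000000e+00  1.00000000e+00]] 64.03240872369373 318.30334263952085 198.22105383945313
```

View pics/w1.png

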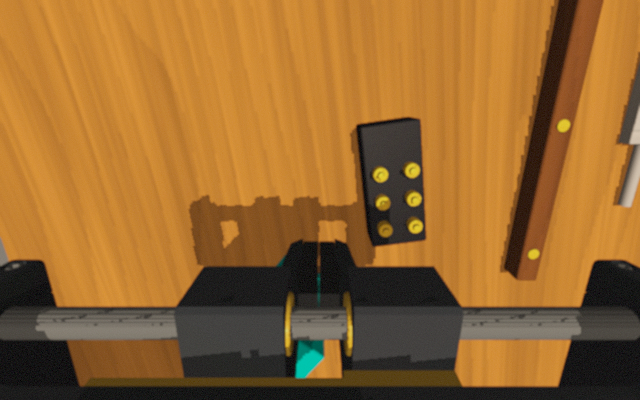

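Wrist view: block with corners about (358,126),(418,119),(425,239),(372,244), terminals up; batten screws at (564,126),(533,254); turquoise below the hand at (310,355). I'll measure these.

```bash
cat >> h.py <<'E'
def wz(S,st,u,v,z):
    T=np.eye(4);T[:3,:3]=R.from_quat(st['eef_rot']).as_matrix();T[:3,3]=st['tool_pos']
    S=dict(S);S['extrinsics']=np.linalg.inv(T@S['tool_from_camera']);return onz(S,u,v,z)
E
python3 - <<'E'
from h import *
s=r.get_state();S=snap('wrist')
P=[wz(S,s,*p,.035) for p in[(358,126),(418,119),(425,239),(372,244)]]
print(np.round(P,4),np.mean(P,0))
B=[wz(S,s,*p,.025) for p in[(564,126),(533,254)]];print(np.round(B,4))
n=np.array([.990,-.1414]);
for b in B:print('axis off',n@b[:2])
print('c',n@np.mean(P,0)[:2])
E
```

```text
[[ 0.4869  0.0688  0.035 ]
 [ 0.5357  0.0679  0.035 ]
 [ 0.5377 -0.0395  0.035 ]
 [ 0.4895 -0.0381  0.035 ]] [0.51244347 0.01476521 0.035     ]
[[ 0.6612  0.0447  0.025 ]
 [ 0.6429 -0.074   0.025 ]]
axis off 0.6482457690656168
axis off 0.6468891042020464
c 0.5052312338827745
```

Request:
drive_tool:
  deltas:
    - [[0.6,0,0],[3.0,0,-0.7],0]
    - [[0,0,0],[3.5,0,0],0]
    - [[0,0,0],[3.5,0,0],0]
    - [[0,0,0],[2.5,0,0],0]
    - [[0,0,0],[1.5,0,0],0]
    - [[0,0,0],[0,0,0],0]
    - [[0,0,0],[0,0,0],0]

```text
clock: 6.93
tool_pos: [0.4501, 0.0234, 0.0367]
eef_rot: [-0.533, -0.464, 0.535, -0.463]
contact_force: [0.1, -0.1, -0.8]
opening: 0.002
```

Request:
drive_tool:
  deltas:
    - [[0,0,0],[0.9,0,0],0]
    - [[0,0,0],[0,0,0],0]
    - [[0,0,0],[0,0.8,0],0]
    - [[0,0,0],[0,0.8,0],0]
    - [[0,0,0],[0,0.8,0],0]
    - [[0,0,0],[0,0.8,0],0]
    - [[0,0,0],[0,0.8,0],0]
    - [[0,0,0],[0,0.8,0],0]
    - [[0,0,0],[0,0.8,0],0]
    - [[0,0,0],[0,0.8,0],0]
    - [[0,0,0],[0,0.8,0],0]
    - [[0,0,0],[0,0.8,0],0]

```text
clock: 7.93
tool_pos: [0.5286, 0.0124, 0.0326]
eef_rot: [-0.532, -0.465, 0.536, -0.462]
contact_force: [-2.1, 0.6, 2.4]
opening: 0.008
```

Run:
```python
from h import *
s=r.get_state();print(s['tool_pos'],s['contact_force'],R.from_quat(s['eef_rot']).as_matrix()[:,1])
a=snap('scene')['color'][140:240,250:400,::-1];b=snap('wrist','w2.png')['color'][:,:,::-1]
cv2.imwrite('pics/m4.png',np.vstack([cv2.resize(a,(480,320),interpolation=cv2.INTER_CUBIC),cv2.resize(b,(480,270),interpolation=cv2.INTER_AREA)]))
```

```text
[0.52856471 0.01238543 0.03260998] [-2.11227417  0.56141494  2.44884373] [ 0.99007324 -0.14038141 -0.00693134]
```

View pics/m4.png

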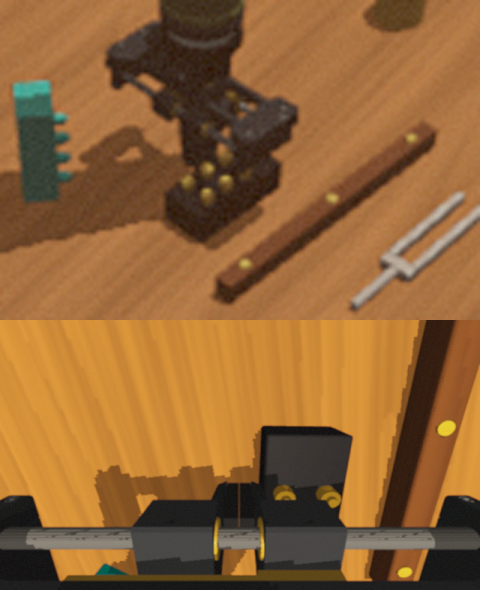

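The block has come along and is nearly parallel to the batten (a flat strip of bench shows between them). The fingertips are higher than I commanded, so I back off a little, lower them and go on.

Request:
drive_tool:
  deltas:
    - [[0,0,0],[0,-0.5,0],0]
    - [[0,0,0],[0.6,0,0],0]
    - [[0,0,0],[0.6,0,0],0]
    - [[0,0,0],[0,0,0],0]
    - [[0,0,0],[0,0,0],0]

```text
clock: 8.45
tool_pos: [0.5238, 0.0134, 0.0189]
eef_rot: [-0.532, -0.465, 0.536, -0.463]
contact_force: [0.6, -0.8, -0.5]
opening: 0.005
```

Request:
drive_tool:
  deltas:
    - [[0,0,0],[0,0.6,0],0]
    - [[0,0,0],[0,0.6,0],0]
    - [[0,0,0],[0,0.6,0],0]
    - [[0,0,0],[0,0.6,0],0]
    - [[0,0,0],[0,0.6,0],0]
    - [[0,0,0],[0,0.6,0],0]
    - [[0,0,0],[0,0.5,0],0]

```text
clock: 9.03
tool_pos: [0.5658, 0.0072, 0.0193]
eef_rot: [-0.532, -0.464, 0.536, -0.463]
contact_force: [-0.9, 0.2, -0.0]
opening: 0.006
```

Request:
drive_tool:
  deltas:
    - [[0,0,0],[0,0.3,0],0]
    - [[0,0,0],[0,0.3,0],0]

```text
clock: 9.2
tool_pos: [0.5711, 0.0065, 0.0193]
eef_rot: [-0.532, -0.464, 0.536, -0.463]
contact_force: [-1.6, 0.4, -0.1]
opening: 0.006
```

Request:
drive_tool:
  deltas:
    - [[0,0,0],[0,0.3,0],0]
    - [[0,0,0],[0,0.2,0],0]

```text
clock: 9.37
tool_pos: [0.576, 0.0059, 0.0193]
eef_rot: [-0.532, -0.464, 0.536, -0.463]
contact_force: [-0.8, 1.3, 0.6]
opening: 0.004
```

Request:
drive_tool:
  deltas:
    - [[0,0,0],[0,0.2,0],0]
    - [[0,0,0],[0,0.2,0],0]

```text
clock: 9.53
tool_pos: [0.578, 0.005, 0.0192]
eef_rot: [-0.531, -0.465, 0.537, -0.463]
contact_force: [-10.4, 0.4, 8.2]
opening: 0.007
```

Run:
```python
from h import *
s=r.get_state();print(s['tool_pos'],s['contact_force'])
a=snap('scene')['color'][150:240,280:400,::-1]
cv2.imwrite('pics/m5.png',cv2.resize(a,None,fx=6,fy=6,interpolation=cv2.INTER_CUBIC))
```

```text
[0.57795467 0.00499065 0.01919134] [-10.35083569   0.38043993   8.22100434]
```

View pics/m5.png

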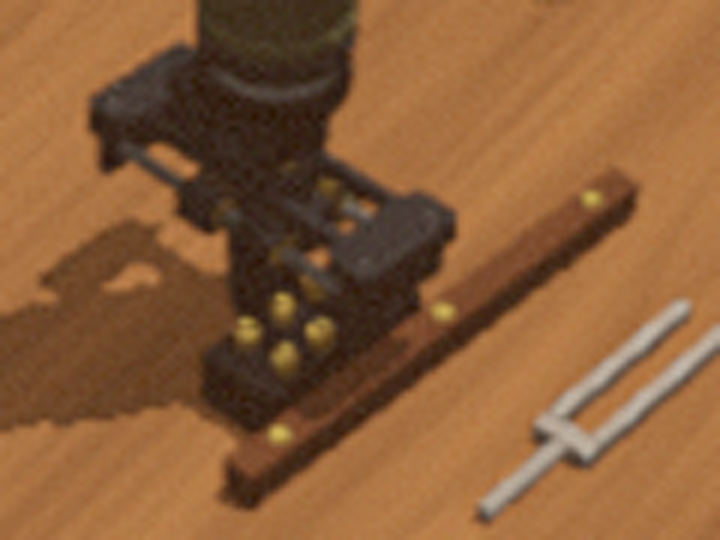

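10 N of contact, and the block sits against the batten, well within its length. I retreat and look closely to check it is flush.

Request:
drive_tool:
  deltas:
    - [[0,0,0],[0,-1,0],0]
    - [[0,0,0],[0,-2,0],0]
    - [[0,0,0],[0,-2,0],0]
    - [[0,0,0],[-3,0,0],0]
    - [[0,0,0],[-4,0,0],0]
    - [[0,0,0],[-4,0,0],0]
    - [[0,0,0],[0,1,3],0]
    - [[0,0,0],[0,3,3],0]
    - [[0,0,0],[0,3,3],0]
    - [[0,0,0],[0,0,0],0]
    - [[0,0,0],[0,0,0],0]
    - [[0,0,0],[0,0,0],0]

```text
clock: 10.58
tool_pos: [0.5866, -0.0845, 0.1294]
eef_rot: [-0.533, -0.465, 0.535, -0.463]
contact_force: [0.2, 0.2, 0.0]
opening: 0.008
```

Run:
```python
from h import *
s=r.get_state();print(s['tool_pos'],s['contact_force'])
a=snap('wrist','w3.png')['color'][20:250,200:500,::-1]
cv2.imwrite('pics/m6.png',cv2.resize(a,None,fx=2.5,fy=2.5,interpolation=cv2.INTER_CUBIC))
```

```text
[ 0.58660978 -0.08450692  0.12936773] [0.19927532 0.21153864 0.02834829]
```

View pics/m6.png

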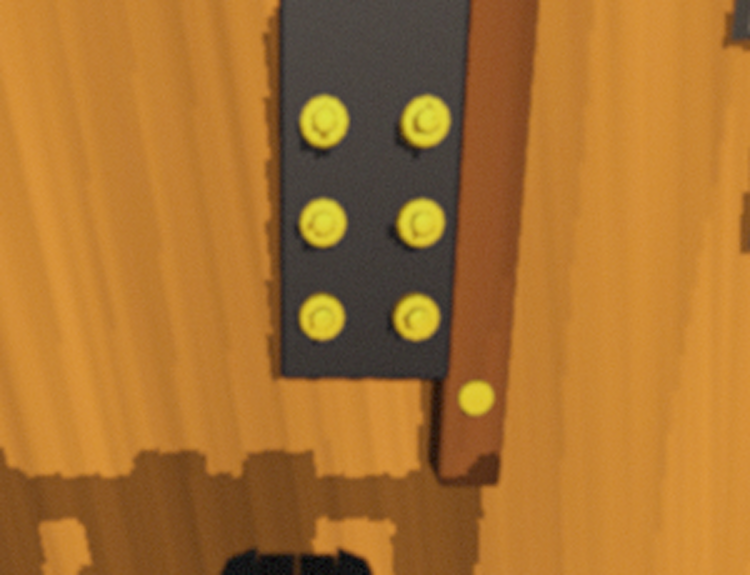

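The crop shows the block (right edge (468,0)→(447,377)) along the batten (far edge (538,0)→(497,470)). No bench is visible between them. I'll check the angles numerically with subpixel edges.

Run:
```python
from h import *
s=r.get_state();S=snap('wrist');im=S['color'].astype(float)
g=cv2.GaussianBlur(im,(3,3),0)
def edge(ch,x0,x1,rows,sign,z):
    P=[]
    for v in rows:
        c=int(np.interp(v,[20,170],[x0,x1])); d=sign*np.diff(ch[v,c-8:c+9]); d=np.clip(d,0,None);i=d.argmax()
        w=d[max(0,i-2):i+3];u=c-8+.5+(np.arange(max(0,i-2),max(0,i-2)+len(w))@w)/w.sum()
        P.append(wz(S,s,u,v,z)[:2])
    P=np.array(P);k=np.polyfit(P[:,1],P[:,0],1)
    for _ in range(3):
        e=P[:,0]-np.polyval(k,P[:,1]);m=abs(e)<2*np.median(abs(e))+1e-4;k=np.polyfit(P[m,1],P[m,0],1)
    return np.degrees(np.arctan(k[0])),np.polyval(k,-.03),P[:,1].min(),P[:,1].max(),e.std(),m.sum()
red=g[:,:,0];rb=g[:,:,1]
R_=range(10,168,3)
print('blk right',edge(red,200+468/2.5,200+447/2.5,R_,1,.035))
print('blk left',edge(red,200+282/2.5,200+281/2.5,R_,-1,.035))
print('bat far',edge(rb,200+538/2.5,200+510/2.5,R_,1,.025))
print('foot corners',[wz(S,s,200+x/2.5,20+y/2.5,.035).round(4) for x,y in[(281,377),(447,377)]],'batten end',[wz(S,s,200+x/2.5,20+y/2.5,.025).round(4) for x,y in[(440,480),(497,483),(476,398)]])
```

```text
blk right (np.float64(8.347184278671161), np.float64(0.6378416763993289), np.float64(-0.058485658876920144), np.float64(0.041016552540224516), np.float64(4.5317362191633795e-05), np.int64(53))
blk left (np.float64(8.298956216001468), np.float64(0.5876972680705648), np.float64(-0.05130204640211384), np.float64(0.04797682477495173), np.float64(0.0013445680056107519), np.int64(37))
bat far (np.float64(8.182501335951477), np.float64(0.6580341637209162), np.float64(-0.06330427247572513), np.float64(0.04057088279889407), np.float64(8.74977091070784e-05), np.int64(52))
foot corners [array([ 0.5843, -0.0552,  0.035 ]), array([ 0.6324, -0.0619,  0.035 ])] batten end [array([ 0.629 , -0.0974,  0.025 ]), array([ 0.6468, -0.1009,  0.025 ]), array([ 0.6422, -0.0722,  0.025 ])]
```

The edges agree within 0.2°. From block face to the batten's far edge is 20.0 mm, which equals the batten's width, so the block is flush. Its foot end is about 40 mm inside the batten's end. I'll move up and away and check the other objects against the first picture.

Request:
drive_tool:
  deltas:
    - [[0,0,0],[-4,0,0],0]
    - [[0,0,0],[-4,0,0],0]
    - [[0,0,0],[-4,0,0],0]
    - [[0,0,0],[0,-3,2.5],0]
    - [[0,0,0],[0,-3,2.5],0]
    - [[0,0,0],[0,-3,2.5],0]
    - [[0,0,0],[0,-3,2.5],0]
    - [[0,0,0],[0,-3,2.5],0]
    - [[0,0,0],[0,-3,2.5],0]
    - [[0,0,0],[0,0,0],0]
    - [[0,0,0],[0,0,0],0]
    - [[0,0,0],[0,0,0],0]

```text
clock: 11.68
tool_pos: [0.3888, -0.2071, 0.2509]
eef_rot: [-0.532, -0.465, 0.535, -0.464]
contact_force: [0.3, 0.1, 0.4]
opening: 0.004
```

Run:
```python
from h import *
s=r.get_state();print(s['clock'],s['tool_pos'],s['contact_force'])
a=cv2.imread('pics/s0.png');b=snap('scene')['color'][:,:,::-1]
for n,(x0,x1,y0,y1) in dict(lamp=(188,232,250,304),weight=(362,388,122,152),fork=(357,405,200,240),tq=(250,272,162,206),batten_hi=(365,390,175,200)).items():
    t=a[y0:y1,x0:x1]; R_=cv2.matchTemplate(np.ascontiguousarray(b[y0-6:y1+6,x0-6:x1+6]),t,cv2.TM_CCOEFF_NORMED);_,m,_,l=cv2.minMaxLoc(R_);print(n,round(m,3),np.array(l)-6)
cv2.imwrite('pics/fin.png',b)
```

```text
11.6833 [ 0.38877105 -0.20707074  0.25091777] [0.32772308 0.05606109 0.41845364]
lamp 0.995 [0 0]
weight 0.99 [0 0]
fork 0.99 [0 0]
tq 0.995 [0 0]
batten_hi 0.99 [0 0]
```

View pics/fin.png

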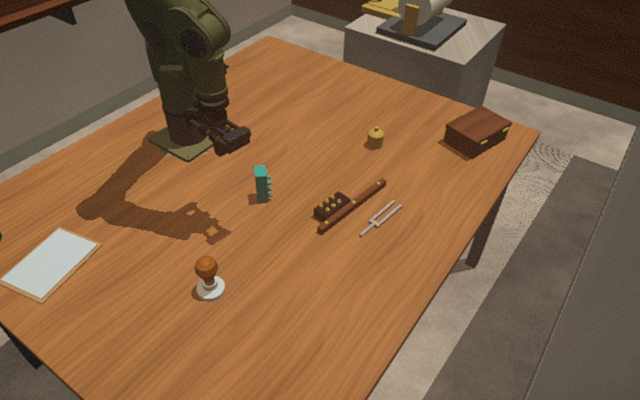

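The block at (332,206) lies along the batten with its terminals up. Everything else is where it was, and the arm is clear.

```bash
python3 -c "from plant import r; print(r.finish_job())"
```

```text
the job is handed in; nothing more can be done
None
```

I pushed the black block over with closed fingers on its bare strip, and it came down on its mounting base with the terminals up. I then pushed it with the back of a finger until it lay flush along the batten, and handed the job in at about 11.7 s.

- **Fit:** the block's long side and the batten agree within about 0.2°. From the block's side to the batten's far edge measured 20.0 mm, the batten's own width, so there is no gap.
- **Position along the batten:** the foot end is about 40 mm inside the batten's end. The final picture shows the other end well inside too.
- **Other objects:** the lamp, weight, fork and turquoise look-alike show no pixel shift from the first picture.
- **Robot:** it ended clear, at about zero contact force. The highest force I saw was about 13 N, during the last push against the batten; I only read forces at the end of each move.
- **Disagreements:** the top and wrist cameras put the batten about 3 mm apart, and the block's centre about 6 mm apart along its length. I settled both by contact and the last close look. During the first part of the push the fingertips sat more than 1 cm higher than commanded, so I lowered them before going on.

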